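# Take a carded pack off its display hook and stand it in the counter stand

### The arm

A 6-joint arm with a two-finger parallel gripper is mounted at the origin on the work surface. World frame = base frame: x ahead of the robot, y to its left, z up, the work surface at z = 0. Lengths are in m, angles in degrees, forces in N, time in s.
With the tool pointing down it reaches from about 0.4 to 0.825 m from the base axis. Payload 7 kg.
Tool frame: the origin (TCP) lies midway between the tips of the shut fingers; the grasp point (between the pads) lies 19 mm behind it; z points along the fingers, x is the direction in which the jaws open and shut, and the axes are right-handed (so a half turn about z gives the same grasp; the last joint's range is limited). The gripper opens to 88 mm and grips with 3 to 60 N. Pads are 19 mm wide; open, the fingers measure 130 mm over their backs; the gripper's body (78 mm by 193 mm) begins 47 mm behind the grasp point.
Start: joints at [-52.592, 20.546, 0.682, 0, -70.136, -16.507], TCP at [0.241, -0.631, 0.227] pointing down, gripper open.
Joint ranges: [-176.03, 176.03], [-82.01, 121.73], [-58.28, 71.71], [-173.87, 95.51], [-174.79, -0.11], [-173.66, 173.66]. Speed limits (degrees/s): [136.94, 136.94, 172.46, 180, 180, 180].

### API

Orientations are given as [roll, pitch, yaw] about the fixed x, y, z axes, in that order (R = Rz(yaw) Ry(pitch) Rx(roll)).
In Python, from plant import * gives the robot as it stands. The module is installed in compiled form; this text tells all that it offers.
- The arm moves only by the shell command python3 -m pendant 'ROWS' [OPENING]. ROWS is JSON, a list that holds one entry, the list of rows, each a list of 6 numbers: the shift along the world's x, y, z in mm, then the turn, a rotation vector about the world's x, y, z in degrees. A call has 1 to 10 rows; each row is the pose to reach, as a shift and turn from the pose commanded when the call began; what a row does not reach only later rows make up. A row lasts 1/8 s, in which the tool goes at most 62.5 mm and 10.7 degrees, less where a joint would pass 70% of its speed; a pose out of reach is approached as far as the arm can. A call with a gripper value outside its range is refused whole. OPENING is the closure, from -1 (fully open) to 1 (shut), set as the call begins (- or left out, the last holds). The fingers move at their own pace and stop on an object; the grip force is fixed at half the most. Time passes only in rows, so rows that repeat a pose let the fingers close. It gives the time, the measured TCP pose, the force and the opening at its end, in the units of the state.
- get_obs(): the state, without advancing time (a new reading comes with each control period).
- snapshot(name): name is "scene" or "side" or "wrist"; returns a dict with "pixels" (400x640x3 uint8, red, green, blue), "depth" (400x640 float32, m along the optical axis (not along the pixel's ray), 0 where there is no reading), "fx", "fy", "cx", "cy" (pixels), "pose" (4x4, takes a point from camera to world coordinates); the wrist camera has in their place "tool_from_camera" (4x4, takes a point from camera to tool coordinates, whose origin is the TCP and whose axes are the tool frame's). Camera axes: x right, y down, z forward; pixel columns grow to the right and rows downward; lengths in m; the calibration is good to about 2 mm. A picture is of the moment at which its call begins: read the wrist's pose just before it.
- close_job(): hands the job in, once; it reports no verdict.
The state is a dict: "clock": time; "joint_pos": joint angles; "qvel": joint speeds; "tau": joint torques, N m; "tool_pos": TCP position; "orientation": TCP orientation; "force": force on the tool from outside, world axes, zero at the start; "moment": the same for the moment, N m; "opening": finger opening in m.
Only numpy, scipy, OpenCV 4.12 (cv2) and the standard library are available. Lean on these libraries where they do the work, as an engineer would, in place of code of your own. Each camera call takes 0.05 s, during which the arm holds its last target. There are 200 camera calls.

### The job

Take the card that carries the two long rubber soles off its display hook, lifting its hole over the hook's upturned tip as you slide it off, without straining the card or the hook. Stand it upright, fully down in the groove of the wooden counter stand without forcing it, roughly centred, with the soles facing the customer's side (away from the robot), and leave the other cards and everything else where they are.

Things in the scene. Friction and masses are not known exactly. Their poses are not given: they have to be found in the camera images.
- pack: The pack to move: stiff brown card 84 wide (y), 170 high (z), 4 thick (x), about 0.08 kg (0.055 to 0.11), with two upright black rubber strips side by side on its front (+x face), each 22 wide, 80 long, 6 thick, 29 to 109 above the bottom edge. Origin: middle of the bottom edge; z up the card, x out of its front. Hangs on any one of the three hooks, 40 to 60 out from its root.
- pack_hole (a point): Middle of the upper edge of the pack's square 13 x 13 hanging hole (this edge rests on the hook wire); 132 above the card's bottom edge, the hole's lower edge is 119 above it. 38 of plain card stands above the hole, full width. Axes as the pack's.
- pack_corner (a point): Bottom left corner of the pack: 42 from the bottom edge's middle along the pack's +y.
- rack: Low counter rack, fixed: wooden foot 340 long (y), 195 deep, 16 high; two steel uprights; a cross rail 12 thick whose front (+x) face is 2 behind the origin, top 216 above the table. Origin on the table, z up, x the way its three hooks point (away from the robot, turned by the rack's yaw). Hooks are at y = -105, 0 and +105.
- rack_rail (a point): Root of the middle hook, 200 above the table; axes as the rack's. Each steel hook (wire 6 thick) runs 140 along +x, then its last 18 out rises 14 (38 deg) to a round end. The wires are bent by use: all beyond 66 from the root is tipped as one, 0 to 0.14 rad up or down, differently each time and not measured. Pressing card and hook together with 8 N strains them.
- stand: Hardwood card stand, fixed, 130 long (y), 62 deep (x), 36 high, with a straight open-ended groove along its whole length at the middle (x = 0): 6.5 wide, 20 deep, floor 16 above the table, lips bevelled over the top 5. Origin on the table under its middle; x points to the customer's side, away from the robot (turned by its yaw).
- stand_groove (a point): Middle of the groove's floor, 16 above the table; axes as the stand's: y along the groove, x to the customer's side.
- pack_round: Bystander: card of the same size with two round rubber pads, hanging on another hook. Origin as the pack's.
- pack_small: Bystander: card of the same size with four small square rubber pads, hanging on another hook. Origin as the pack's.
- geta_a: Bystander: bare wooden sandal base, 225 x 88 x 52, origin under its middle.
- geta_b: Bystander: the second wooden sandal base, 225 x 88 x 52.
- mallet: Bystander: wooden mallet lying on the table, 64 high, about 260 long.
- dish: Bystander: small steel dish, 64 across, 18 high.
- hammer: Bystander: hammer lying on the table, 240 long.
- wax: Bystander: amber jar, 66 across, 60 high.
Things that resemble listed ones, but are neither listed nor needed, are in the scene too. What is shaped like the stand but orange is not meant. What is shaped like the pack but yellow is not meant.

How it is judged:
By the outcome, as a careful person would: the job done as asked, in the order asked, and still so for the second after the job is handed in, with the robot touching nothing.
It also fails if it takes over 72 s, if anything falls off the work surface, if the arm or the gripper's body presses on something with over 40 N, if the wrist force passes 120 N, or if a joint passes its speed limit or range.

## Working session

There is one attempt and no reset: what is moved stays moved. The work goes in short steps, Python scripts to look and compute and a shell command to move; the robot and the scene stay as the last step left them, time stands still between calls to the robot, and variables do not carry over. Pictures are saved under pics/ and viewed, about 8 in all and at most 12, crops included, and the job is handed in when it is done.

```bash
mkdir -p pics; cat > h.py <<'E'
from plant import *
import numpy as np, cv2
from scipy.spatial.transform import Rotation as R
def snap(n):
    o=get_obs(); s=snapshot(n)
    if n=="wrist":
        T=np.eye(4); T[:3,:3]=R.from_euler('xyz',o["orientation"],degrees=True).as_matrix(); T[:3,3]=o["tool_pos"]
        s["pose"]=T@s["tool_from_camera"]
    return s
def cloud(s):
    d=s["depth"]; v,u=np.mgrid[:d.shape[0],:d.shape[1]]
    p=np.stack([(u-s["cx"])/s["fx"]*d,(v-s["cy"])/s["fy"]*d,d],-1)
    P=p@s["pose"][:3,:3].T+s["pose"][:3,3]; P[d==0]=np.nan
    return P
def save(s,name,crop=None,k=1):
    im=s["pixels"][:,:,::-1]
    if crop: a,b,c,d=crop; im=im[b:d,a:c]
    if k!=1: im=cv2.resize(im,None,fx=k,fy=k,interpolation=cv2.INTER_CUBIC)
    cv2.imwrite("pics/"+name+".png",im)
E
python3 - <<'E'
from h import *
import pickle
o=get_obs();print(o)
S={n:snap(n) for n in("scene","side","wrist")}
pickle.dump(S,open("s0.pkl","wb"))
for n in S: print(n,S[n]["pose"].round(3).tolist())
im=np.hstack([S["scene"]["pixels"],S["side"]["pixels"]])
save(S["scene"],"scene0",k=1.25);save(S["side"],"side0",k=1.25)
E
```

```text
{'clock': 0.0, 'joint_pos': array([-5.25926551e+01,  2.05902372e+01,  6.33310794e-01, -1.98116077e-02,
       -7.01346950e+01, -1.65041954e+01]), 'qvel': array([-0.02566779, -0.01404679,  0.00398222,  0.09265864, -0.01217526,
        0.02744814]), 'tau': array([-2.02676752e-04, -5.82715738e+01,  2.93034106e+01,  6.99654311e+00,
        6.91700276e-03, -1.61505550e-04]), 'tool_pos': array([ 0.24060297, -0.6301414 ,  0.22563365]), 'orientation': array([-1.79991826e+02, -9.31377944e-02,  1.10896396e+02]), 'force': array([-0.22832186,  0.68974835,  0.16941315]), 'moment': array([-0.03690862, -0.02109427, -0.03961991]), 'opening': 0.08715344421686731}
scene [[0.641, 0.472, -0.605, 1.257], [0.767, -0.399, 0.502, -0.73], [-0.004, -0.786, -0.618, 0.899], [0.0, 0.0, 0.0, 1.0]]
side [[-0.924, -0.214, 0.318, 0.176], [-0.382, 0.481, -0.789, 0.731], [0.016, -0.85, -0.526, 0.703], [0.0, 0.0, 0.0, 1.0]]
wrist [[-0.358, 0.893, 0.273, 0.166], [0.934, 0.342, 0.105, -0.659], [0.0, 0.293, -0.956, 0.384], [0.0, 0.0, 0.0, 1.0]]
```

View pics/scene0.png

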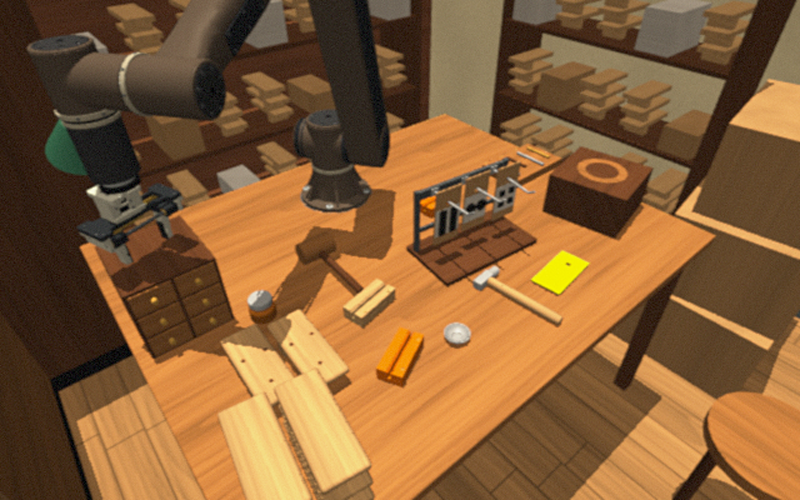

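View pics/side0.png

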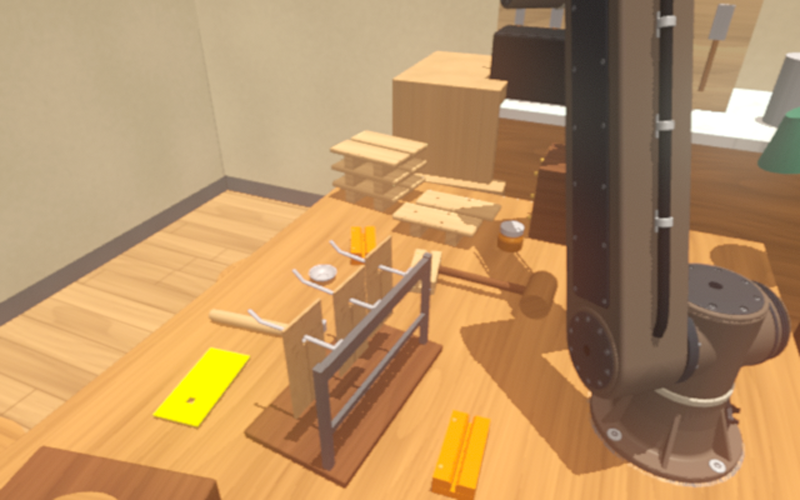

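The scene view (800 px wide) shows the rack at (470,215), with long strips on the left card at (445,218). The wooden stand is at (370,300). Orange look-alikes are at (400,355) and beside the rack, and a yellow card lies at (560,272). I'll crop to confirm and measure.

```bash
cat > m.py <<'E'
from h import *
import pickle
S=pickle.load(open("s0.pkl","rb"))
s=S["scene"]; save(s,"crop0",(230,110,440,270),3.8)
P=cloud(s); Q=cloud(S["side"])
def topfit(P,roi,z0,z1,nm):
    a,b,c,d=roi; q=P[b:d,a:c].reshape(-1,3); q=q[(q[:,2]>z0)&(q[:,2]<z1)]
    r=cv2.minAreaRect((q[:,:2]*1000).astype(np.float32)); print(nm,len(q),np.round(r[0]),np.round(r[1]),round(r[2],1),"z",np.median(q[:,2]).round(4), cv2.boxPoints(r).round().tolist())
topfit(P,(270,215,325,262),0.028,0.045,"stand")
# rail from side and scene
m=(Q[:,:,2]>0.205)&(Q[:,:,2]<0.225); m[:, :240]=0; m[:,360:]=0; m[:190]=0;m[320:]=0
q=Q[m]; print("rail",len(q)); r=cv2.minAreaRect((q[:,:2]*1000).astype(np.float32)); print(r, cv2.boxPoints(r))
# foot
m=(P[:,:,2]>0.010)&(P[:,:,2]<0.022); m[:,:320]=0;m[:,440:]=0;m[:170]=0;m[230:]=0
q=P[m]; r=cv2.minAreaRect((q[:,:2]*1000).astype(np.float32)); print("foot",len(q),r,cv2.boxPoints(r))
E
python3 m.py
```

```text
stand 758 [ 514. -237.] [136. 233.] 61.9 z 0.0359 [[379.0, -242.0], [585.0, -352.0], [649.0, -232.0], [444.0, -122.0]]
rail 1726
((525.0205078125, 141.0269317626953), (329.4580383300781, 174.9652557373047), 84.244140625) [[421.4583   -14.097946]
 [595.54144  -31.645187]
 [628.5827   296.1518  ]
 [454.49957  313.69904 ]]
foot 2910 ((528.3626098632812, 136.5917205810547), (401.31884765625, 350.9385986328125), 48.4697265625) [[ 263.96497   102.715866]
 [ 526.67957  -129.96193 ]
 [ 792.76025   170.46758 ]
 [ 530.04565   403.1454  ]]
```

View pics/crop0.png

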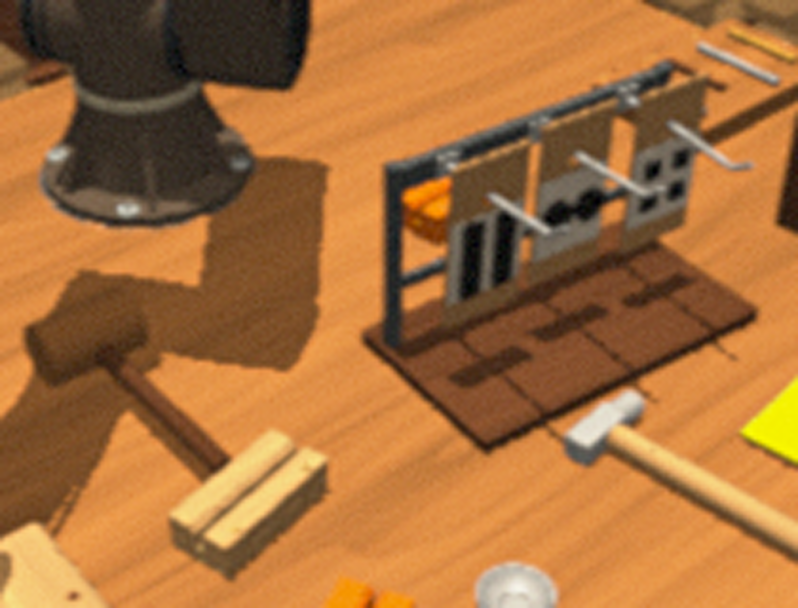

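The crop confirms it. The long-strip card hangs on the -y hook (crop px 485,250), the round pads on the middle hook (570,210) and the four squares on the +y hook (660,175). The wooden stand is at (250,505), with the mallet handle ending just behind it. Next I'll do robust fits.

```bash
cat > m2.py <<'E'
from h import *
import pickle
S=pickle.load(open("s0.pkl","rb"))
def comp(m):
    n,l,st,c=cv2.connectedComponentsWithStats(m.astype(np.uint8),connectivity=4)
    return l==1+np.argmax(st[1:,4])
def rect(q):
    r=cv2.minAreaRect((q[:,:2]*1000).astype(np.float32)); return [np.round(x,1) for x in r]
def win(m,a,b,c,d):
    k=np.zeros_like(m);k[b:d,a:c]=1;return m&k
for n in("scene","side"):
    s=S[n];P=cloud(s)
    P2=np.stack([cv2.medianBlur(P[:,:,i].astype(np.float32),3) for i in range(3)],-1)
    w=(270,220,322,266) if n=="scene" else (325,195,358,235)
    m=comp(win((P2[:,:,2]>.028)&(P2[:,:,2]<.044),*w)); print(n,"stand",m.sum(),rect(P2[m]),np.median(P2[m],0))
    w=(320,120,425,215) if n=="scene" else (250,195,352,310)
    hsv=cv2.cvtColor(s["pixels"],cv2.COLOR_RGB2HSV)
    m=win((P2[:,:,2]>.210)&(P2[:,:,2]<.222)&(hsv[:,:,1]<70)&(hsv[:,:,2]<150),*w)
    q=P2[comp(m)]; c=np.median(q,0); print(" rail",len(q),rect(q),c, q[:,1].min(),q[:,1].max())
    w=(320,170,432,232) if n=="scene" else (195,260,358,385)
    m=comp(win((P2[:,:,2]>.010)&(P2[:,:,2]<.022),*w)); print(" foot",m.sum(),rect(P2[m]))
s=S["scene"];P=cloud(s)
# rubber strips: dark, left card
hsv=cv2.cvtColor(s["pixels"],cv2.COLOR_RGB2HSV)
for nm,(u0,v0,u1,v1) in dict(strips=(345,164,368,192),round=(370,155,392,172),small=(393,147,415,178)).items():
    m=win((hsv[:,:,2]<60),u0,v0,u1,v1); q=P[m]; q=q[~np.isnan(q[:,0])]; print(nm,len(q),np.median(q,0),q.min(0),q.max(0))
# card above hole
m=win(P[:,:,2]>.03,340,140,425,200)
for nm,(a,b,c,d) in dict(c1=(350,155,368,165),c2=(373,145,390,153),c3=(400,135,412,144)).items():
    q=P[b:d,a:c].reshape(-1,3); print(nm,np.nanmedian(q,0))
E
python3 m2.py
```

```text
scene stand 749 [array([ 471.3, -248.1]), array([154.7, 131.4]), np.float64(13.6)] [ 0.5115135  -0.24191529  0.03570924]
 rail 171 [array([451.1, 149.6]), array([330.9,  16.7]), np.float64(84.9)] [0.45088705 0.14523692 0.21250819] -0.014922919 0.31495813
 foot 2719 [array([507.2, 142.1]), array([340.6, 196.6]), np.float64(84.1)]
side stand 197 [array([ 483.5, -247.3]), array([ 34.9, 130.2]), np.float64(21.5)] [ 0.4846943  -0.23676167  0.03624916]
 rail 20 [array([446.9, 207.9]), array([30.7,  1.4]), np.float64(83.4)] [0.44677043 0.20739044 0.21185292] 0.19264069 0.22319281
 foot 5851 [array([505.9, 142.1]), array([339.6, 195.2]), np.float64(84.3)]
strips 180 [0.50825869 0.02946694 0.1402153 ] [0.43922681 0.00581495 0.08456849] [0.51549432 0.06476249 0.18246211]
round 85 [0.51023673 0.14843902 0.14437615] [0.46098583 0.10731246 0.08675112] [0.51567109 0.25739193 0.15814945]
small 53 [0.52938463 0.25545081 0.15346905] [0.46622007 0.21987691 0.01680905] [0.53354566 0.30328375 0.17021243]
c1 [0.50418172 0.03564217 0.20657377]
c2 [0.50528059 0.1408601  0.20760028]
c3 [0.52435711 0.24344301 0.21494117]
```

The stand is near (0.48,-0.245), yaw about 21°. The rack yaw is about -5.8°. I'll go above the stand first for a close look on the way.

```bash
python3 -m pendant '[[[27,42,10,0,0,10],[54,84,30,0,0,20],[81,126,60,0,0,30],[108,168,75,0,0,40],[135,210,75,0,0,50],[162,252,75,0,0,60],[189,294,75,0,0,70],[216,336,75,0,0,80],[240,380,75,0,0,90],[240,380,75,0,0,90]]]' -0.1
cat > st.py <<'E'
from h import *
import sys
s=snap("wrist"); save(s,sys.argv[1],k=1.25); P=cloud(s)
np.savez("w_"+sys.argv[1],P=P,px=s["pixels"],pose=s["pose"])
m=(P[:,:,2]>.028)&(P[:,:,2]<.044)&(np.hypot(P[:,:,0]-.48,P[:,:,1]+.245)<.1)
n,l,st,c=cv2.connectedComponentsWithStats(m.astype(np.uint8),connectivity=4)
print(get_obs()["tool_pos"],get_obs()["orientation"],get_obs()["opening"])
for i in range(1,n):
    if st[i,4]>300:
        q=P[l==i]; print(st[i],np.median(q,0).round(4),cv2.minAreaRect((q[:,:2]*1000).astype(np.float32)))
q=P[m];print(cv2.minAreaRect((q[:,:2]*1000).astype(np.float32)))
E
python3 st.py stand1
```

```text
clock: 1.4
tool_pos: [0.482, -0.248, 0.3013]
orientation: [180.0, 0.0, -158.8]
force: [-0.1, 0.5, 0.5]
opening: 0.048
[ 0.48130505 -0.24921761  0.30134018] [ 1.79982868e+02 -2.24150859e-02 -1.58956709e+02] 0.04808759718096755
[ 260  104   34  104 2284] [ 0.5334 -0.2387  0.0361] ((532.85498046875, -234.2898712158203), (27.944334030151367, 130.34518432617188), 12.686347961425781)
[ 286  108  104  104 3377] [ 0.4912 -0.2409  0.0367] ((448.9447937011719, -253.2784423828125), (131.23033142089844, 130.2406005859375), 12.671069145202637)
((465.75531005859375, -249.49488830566406), (165.61395263671875, 130.3295135498047), 12.771183967590332)
```

View pics/stand1.png

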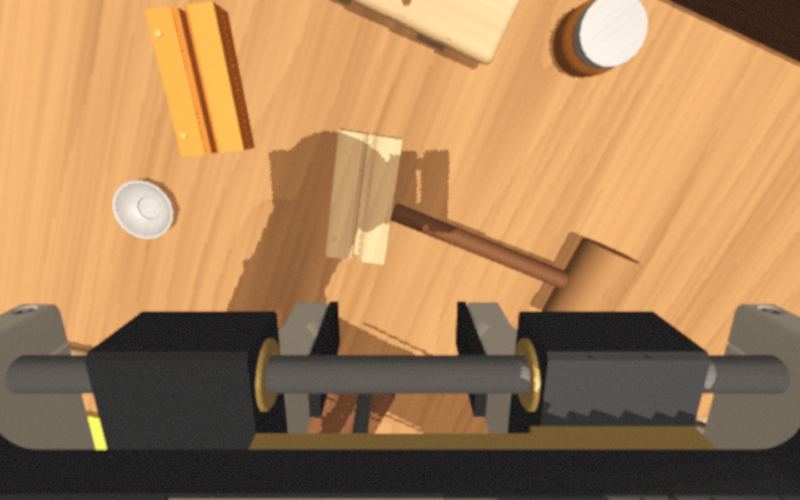

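The picture shows the stand at (365,195), the mallet handle at its robot side (400,212), and the orange look-alike at (200,80). The +x lip fits cleanly: yaw 12.7°. I'll get the groove from the local frame next.

```bash
python3 - <<'E'
import numpy as np
P=np.load("w_stand1.npz")["P"].reshape(-1,3)*1000
a=np.radians(12.7);X=np.array([np.cos(a),np.sin(a)]);Y=np.array([-X[1],X[0]])
d=P[:,:2]-[516.2,-238.1];x=d@X;y=d@Y
k=(abs(y)<75)&(abs(x)<45)
for lo,hi in((-65,-25),(-25,25),(25,65)):
    j=k&(y>lo)&(y<hi)
    h=[np.nanmedian(P[j&(x>b)&(x<=b+2),2]).round(0) for b in range(-40,40,2)]
    print(h)
j=k&(abs(x)<35)&(P[:,2]>28)&(P[:,2]<42)&((x>5))
print(y[j].min(),y[j].max(),np.median(y[j]),x[j].max())
E
```

```text
[np.float64(400.0), np.float64(399.0), np.float64(401.0), np.float64(401.0), np.float64(402.0), np.float64(402.0), np.float64(402.0), np.float64(402.0), np.float64(402.0), np.float64(402.0), np.float64(401.0), np.float64(386.0), np.float64(385.0), np.float64(384.0), np.float64(384.0), np.float64(384.0), np.float64(384.0), np.float64(384.0), np.float64(387.0), np.float64(390.0), np.float64(390.0), np.float64(390.0), np.float64(390.0), np.float64(390.0), np.float64(390.0), np.float64(390.0), np.float64(390.0), np.float64(390.0), np.float64(389.0), np.float64(389.0), np.float64(389.0), np.float64(388.0), np.float64(389.0), np.float64(385.0), np.float64(36.0), np.float64(36.0), np.float64(0.0), np.float64(1.0), np.float64(0.0), np.float64(0.0)]
[np.float64(2.0), np.float64(39.0), np.float64(41.0), np.float64(43.0), np.float64(394.0), np.float64(394.0), np.float64(394.0), np.float64(394.0), np.float64(394.0), np.float64(395.0), np.float64(396.0), np.float64(397.0), np.float64(401.0), np.float64(396.0), np.float64(392.0), np.float64(363.0), np.float64(375.0), np.float64(387.0), np.float64(
[... 476 characters left out ...]
np.float64(37.0), np.float64(37.0), np.float64(36.0), np.float64(36.0), np.float64(36.0), np.float64(36.0), np.float64(36.0), np.float64(36.0), np.float64(36.0), np.float64(36.0), np.float64(36.0), np.float64(36.0), np.float64(35.0), np.float64(34.0), np.float64(31.0), np.float64(16.0), np.float64(16.0), np.float64(22.0), np.float64(34.0), np.float64(36.0), np.float64(36.0), np.float64(36.0), np.float64(36.0), np.float64(36.0), np.float64(37.0), np.float64(36.0), np.float64(37.0), np.float64(36.0), np.float64(36.0), np.float64(36.0), np.float64(36.0), np.float64(36.0), np.float64(nan), np.float64(0.0), np.float64(0.0), np.float64(0.0)]
  return np.nanmean(a, axis, out=out, keepdims=keepdims)
```

The groove centre is confirmed at (516,-238) with yaw 12.7°. Now I'll go above the card.

```bash
python3 -m pendant '[[[4,50,10,0,0,-5],[8,100,20,0,0,-10],[12,150,20,0,0,-15],[16,200,20,0,0,-20],[20,250,20,0,0,-25],[30,287,20,0,0,-27],[30,287,20,0,0,-27],[30,287,20,0,0,-27]]]' -0.1
cat > rk.py <<'E'
from h import *
import sys
s=snap("wrist"); save(s,sys.argv[1],k=1.25); P=cloud(s)
np.savez("w_"+sys.argv[1],P=P,px=s["pixels"],pose=s["pose"])
a=np.radians(-5.8);X=np.array([np.cos(a),np.sin(a)]);Y=np.array([-X[1],X[0]])
p=P.reshape(-1,3)*1000; o=np.array([458.7,147.5]); d=p[:,:2]-o; x=d@X;y=d@Y;z=p[:,2]
k=(abs(y+105)<55)&(x>-20)&(x<175)&(z>60)&(z<260)
# card top strip
j=k&(z>228)&(x>25)&(x<80); print("cardtop",j.sum(),"z",np.percentile(z[j],[5,50,95]).round(1),"y",np.percentile(y[j],[0.5,50,99.5]).round(1)); 
if j.sum()>20: c=np.polyfit(y[j],x[j],1); print("x at y=-105",np.polyval(c,-105),"slope deg",np.degrees(c[0]), "x pct",np.percentile(x[j],[2,50,98]).round(1))
j=k&(z>205)&(x>-20)&(x<5)&(abs(y+105)<60); print("rail",j.sum(),np.percentile(x[j],[2,50,98]).round(1) if j.sum() else"")
for b in range(0,172,6):
    j=k&(x>b)&(x<=b+6)&(abs(y+105)<14)&(z>180)&(z<235)
    if j.sum()>3: print(b+3,j.sum(),"y",np.median(y[j]).round(1),"z top",np.percentile(z[j],[50,90]).round(1))
E
python3 rk.py rack1; python3 -c "
from plant import *;o=get_obs();print(o['tool_pos'],o['orientation'])"
```

```text
clock: 2.45
tool_pos: [0.5106, 0.0355, 0.3214]
orientation: [-180.0, -0.0, 173.8]
force: [-0.2, -0.5, 0.3]
opening: 0.0482
cardtop 563 z [240.  241.1 242.2] y [-147.4 -110.7  -63.9]
x at y=-105 56.42918338817375 slope deg -0.3487547198735773 x pct [54.7 56.4 58.6]
rail 2095 [-16.2  -9.2  -0.7]
3 46 y -106.6 z top [202.7 203.8]
9 43 y -106.3 z top [202.8 203.8]
15 48 y -105.9 z top [202.6 203.4]
21 49 y -106.1 z top [202.4 203.9]
27 49 y -106.0 z top [202.7 203.7]
33 49 y -105.8 z top [202.6 203.8]
39 49 y -106.1 z top [202.6 203.7]
45 49 y -106.3 z top [202.7 204. ]
51 42 y -106.3 z top [202.8 203.9]
57 39 y -106.1 z top [200.7 203.2]
63 69 y -106.3 z top [202.  203.8]
69 49 y -106.3 z top [203.4 204.3]
75 47 y -106.3 z top [203.4 204.4]
81 48 y -106.0 z top [204.  205.3]
87 49 y -105.9 z top [204.4 205.3]
93 49 y -105.9 z top [204.6 205.8]
99 49 y -106.3 z top [205.1 205.9]
105 51 y -106.2 z top [205.2 206.6]
111 50 y -105.6 z top [205.8 206.8]
117 52 y -105.7 z top [206.1 207.2]
123 49 y -105.7 z top [206.5 207.7]
129 51 y -105.9 z top [207.2 208.6]
135 54 y -106.1 z top [207.6 208.9]
141 66 y -106.0 z top [211.6 214.4]
147 67 y -105.9 z top [217.3 219.8]
153 60 y -105.8 z top [221.8 223.3]
159 4 y -105.1 z top [222.2 222.6]
[0.51059674 0.03526224 0.32150554] [-1.79983501e+02 -1.41047789e-02  1.73819432e+02]
```

View pics/rack1.png

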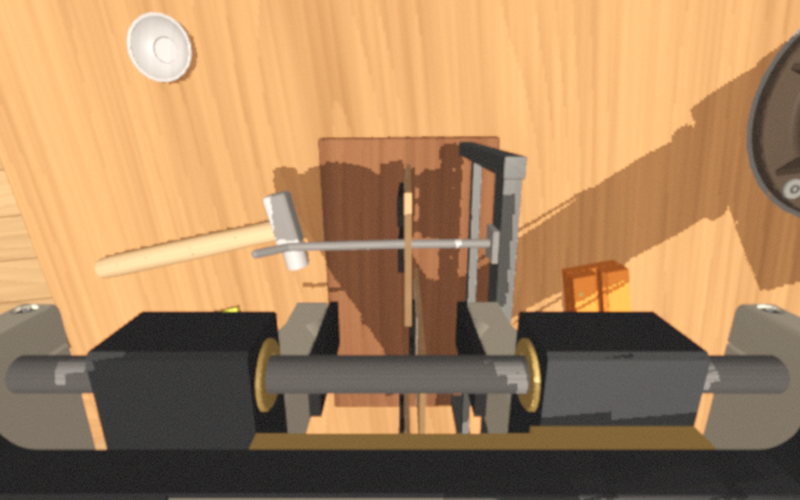

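The picture shows the card edge-on at (407,245), with its hook wire running from (490,243) to the tip at (257,252). Measurements in the rack frame:

| Item | Value |
|---|---|
| Card position along hook | x = 56.5 |
| Card top height | 241 |
| Wire slope beyond 66 | about 0.07 rad upward |
| Tip slope | about 42° |

I'll grip 22 mm to the -y side of the hook so the fingers straddle nothing. I'll tilt the card at the bend to keep clearance in the hole.

```bash
python3 -m pendant '[[[-9,-21,-20,0,0,0.5],[-9,-21,-50,0,0,0.5],[-9,-21,-80,0,0,0.5],[-9,-21,-100,0,0,0.5],[-9,-21,-114,0,0,0.5],[-9,-21,-114,0,0,0.5],[-9,-21,-114,0,0,0.5]]]' -0.1
```

```text
clock: 3.38
tool_pos: [0.5023, 0.0152, 0.2084]
orientation: [180.0, 0.1, 174.4]
force: [0.4, -0.4, 0.3]
opening: 0.0482
```

```bash
python3 -m pendant '[[[0,0,0,0,0,0],[0,0,0,0,0,0],[0,0,0,0,0,0],[0,0,0,0,0,0],[0,0,0,0,0,0],[0,0,0,0,0,0],[0,0,0,0,0,0],[0,0,0,0,0,0]]]' 1; python3 rk.py grip1|head -3
```

```text
clock: 4.38
tool_pos: [0.5018, 0.0154, 0.2076]
orientation: [180.0, 0.0, 174.4]
force: [-0.1, -0.0, 0.7]
opening: 0.0038
cardtop 1742 z [229.6 241.3 254.5] y [-147.6 -136.6 -100.8]
x at y=-105 55.79444189269774 slope deg -0.5531751220610027 x pct [48.6 55.9 63.5]
rail 1688 [-16.3  -9.2  -3.3]
```

View pics/grip1.png

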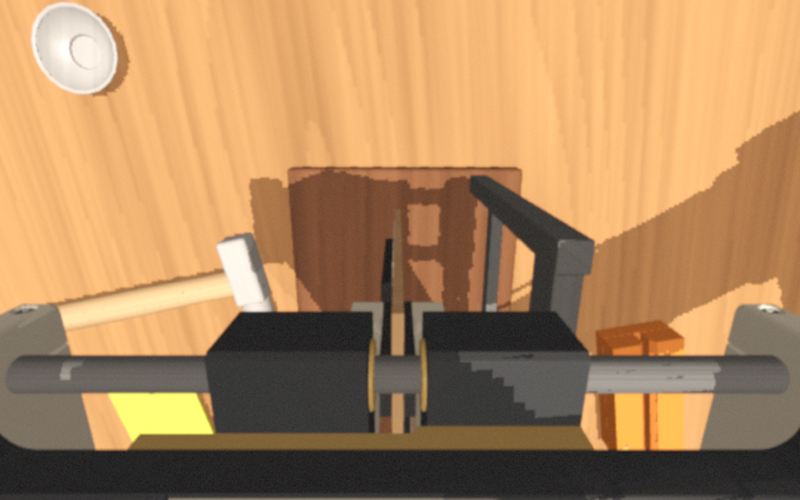

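The card is held (opening 3.8 mm). I'll lift it 3.5 mm and check the force.

```bash
python3 -m pendant '[[[0,0,1.2,0,0,0],[0,0,2.4,0,0,0],[0,0,3.5,0,0,0],[0,0,3.5,0,0,0],[0,0,3.5,0,0,0]]]'; python3 -m pendant '[[[4,-0.4,0,0,0,0],[9.5,-1,0,0,0,0],[15,-1.5,0.4,0,0,0],[21,-2.1,0.8,0,0,0],[27,-2.7,1.2,0,0,0],[33,-3.4,1.6,0,0,0],[39,-4,2,0,0,0],[39,-4,2,0,0,0]]]'
```

```text
clock: 5.05
tool_pos: [0.5018, 0.0154, 0.211]
orientation: [180.0, -0.0, 174.4]
force: [0.3, 0.1, -1.2]
opening: 0.0039
clock: 6.05
tool_pos: [0.5412, 0.0114, 0.2129]
orientation: [-180.0, -0.0, 174.4]
force: [0.5, 0.7, -0.8]
opening: 0.0034
```

```bash
python3 -m pendant '[[[6.3,-0.6,0.5,-0.4,-4,0],[12.4,-1.3,0.9,-0.8,-8,0],[18.7,-1.9,1.3,-1.2,-11.9,0],[25,-2.5,1.6,-1.6,-15.9,0],[31.2,-3.2,1.9,-2,-19.9,0],[35.7,-3.6,2.2,-2.3,-22.9,0],[39.4,-4,2.5,-2.5,-24.9,0],[39.4,-4,2.5,-2.5,-24.9,0],[39.4,-4,2.5,-2.5,-24.9,0]]]'; python3 - <<'E'
from h import *
s=snap("scene"); save(s,"bend1",(300,80,440,185),5.7); print(get_obs()["force"])
E
```

```text
clock: 7.18
tool_pos: [0.5803, 0.0074, 0.2159]
orientation: [-179.9, 25.0, 174.4]
force: [-0.7, -0.3, -1.2]
opening: 0.0039
[ 0.27022798  0.77811738 -1.16631653]
```

View pics/bend1.png

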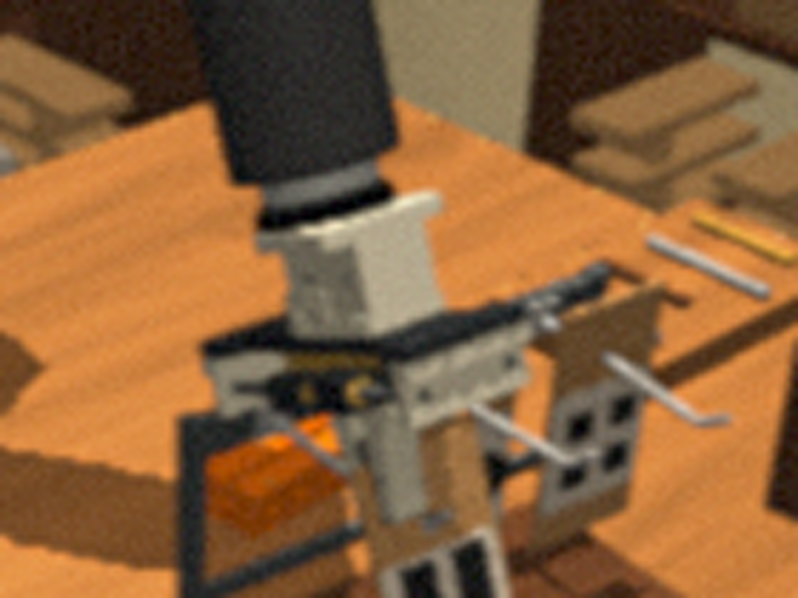

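The hook tip shows through the hole at (435,520). Forces are low, about 1 N of weight. Now I'll follow the 42° tip out.

```bash
python3 -m pendant '[[[4,-0.4,3.6,0,0,0],[8,-0.8,7.2,0,0,0],[12,-1.2,10.8,0,0,0],[16,-1.6,14.4,0,0,0],[20,-2,18,0,0,0],[25,-2.5,22.5,0,0,0],[30,-3,27,0,0,0],[40,-4,34,0,0,0],[50,-5,38,0,0,0],[50,-5,38,0,0,0]]]'
```

```text
clock: 8.48
tool_pos: [0.6312, 0.0025, 0.2538]
orientation: [-180.0, 25.0, 174.4]
force: [-0.4, -0.1, -1.3]
opening: 0.0038
```

The card is off the hook. I'll move away to -y, untilt it, then turn to the stand's yaw.

```bash
python3 -m pendant '[[[0,-30,5,0,0,0],[0,-60,10,0,0,0],[-5,-90,10,0.8,8,0],[-15,-120,10,1.6,16,0],[-30,-150,10,2.5,24.9,0],[-50,-170,10,2.5,24.9,0],[-50,-170,10,2.5,24.9,0],[-50,-170,10,2.5,24.9,0]]]'; python3 -m pendant '[[[-20,-30,-10,0,0,6],[-40,-60,-20,0,0,12],[-60,-91,-30,0,0,18.3],[-60,-91,-34,0,0,18.3],[-60,-91,-34,0,0,18.3],[-60,-91,-34,0,0,18.3]]]'
```

```text
clock: 9.48
tool_pos: [0.5797, -0.1675, 0.2639]
orientation: [180.0, 0.1, 174.4]
force: [-0.1, -0.2, -1.0]
opening: 0.0036
clock: 10.22
tool_pos: [0.5209, -0.2578, 0.2302]
orientation: [-180.0, 0.1, -167.2]
force: [0.5, -0.4, -0.9]
opening: 0.0038
```

```bash
cat > ck.py <<'E'
from h import *
import pickle,sys
a=np.radians(12.7);X=np.array([np.cos(a),np.sin(a)]);Y=np.array([-X[1],X[0]])
def loc(P):
    p=P.reshape(-1,3)*1000; d=p[:,:2]-[516.2,-238.1]; return d@X,d@Y,p[:,2]
x,y,z=loc(cloud(pickle.load(open("s0.pkl","rb"))["scene"]))
j=(abs(y)<70)&(x>8)&(x<40)&(abs(z-36)<1.5); print("scene cam: +x lip outer",np.percentile(x[j],[97,99]).round(1),"y",np.percentile(y[j],[1,99]).round(1))
for n in("scene","wrist"):
    s=snap(n); save(s,sys.argv[1]+n,(220,120,400,270) if n=="scene" else None,4.4 if n=="scene" else 1.25)
    x,y,z=loc(cloud(s)); v=cv2.cvtColor(s["pixels"],cv2.COLOR_RGB2HSV)[:,:,2].ravel()
    b=float(sys.argv[2])
    k=(abs(x)<25)&(abs(y)<55)&(z>max(b-15,40))&(z<b+112)
    if k.sum()<30: print(n,k.sum());continue
    print(n,k.sum(),"y",np.percentile(y[k],[1,50,99]).round(1),"z",np.percentile(z[k],[1,99]).round(1))
    for lo in range(0,110,10):
        j=k&(z>b+lo)&(z<b+lo+10)
        if j.sum()>8: print("  z+%d"%lo,j.sum(),"x",np.percentile(x[j],[5,50,95]).round(1),"y",np.percentile(y[j],[2,98]).round(1), "yaw",np.degrees(np.polyfit(y[j],x[j],1)[0]).round(1))
print(get_obs()["tool_pos"],get_obs()["force"])
E
python3 ck.py hov 93
```

```text
scene cam: +x lip outer [31.4 31.7] y [-64.8  64. ]
scene 583 y [-40.9  -6.3  43.8] z [ 95.4 204.4]
  z+0 39 x [-0.7  0.6  2.3] y [-38.1  43.4] yaw -0.6
  z+10 49 x [-0.6  1.   2.8] y [-39.   41.1] yaw 0.2
  z+20 33 x [-1.5  1.2  2.9] y [-38.8  44.3] yaw 0.6
  z+30 51 x [-0.4  4.6  8.3] y [-40.4  42.2] yaw 1.0
  z+40 51 x [0.4 5.  8.4] y [-40.5  40.7] yaw 0.8
  z+50 49 x [0.9 5.  8.5] y [-37.2  40.2] yaw 1.4
  z+60 57 x [-0.7  5.5  8.5] y [-41.1  39.4] yaw 2.4
  z+70 50 x [-0.8  5.7  8.8] y [-38.8  40.9] yaw 2.8
  z+80 58 x [-0.2  5.5  7.9] y [-39.7  41.8] yaw 1.3
  z+90 57 x [-0.1  3.9  8.5] y [-39.   41.9] yaw 0.6
  z+100 68 x [0.1 4.4 8.1] y [-39.6  37.7] yaw 1.6
wrist 636 y [-40.6 -27.4 -17.8] z [100.7 203.7]
  z+0 9 x [-1.3  0.4  1.3] y [-40.5 -40. ] yaw -42.6
  z+10 11 x [-1.3 -0.4  1.3] y [-40.5 -40.1] yaw 198.6
  z+20 11 x [-2.  -0.4  1.6] y [-40.5 -38.5] yaw 59.4
  z+30 37 x [-2.   3.6  7.5] y [-40.5 -26.9] yaw 26.6
  z+40 38 x [-1.3  3.4  7.3] y [-40.6 -26.9] yaw 22.6
  z+50 44 x [-1.8  3.3  7.2] y [-40.5 -26.7] yaw 24.6
  z+60 51 x [-1.4  3.3  7.4] y [-40.5 -26.9] yaw 23.2
  z+70 60 x [-1.1  3.1  7.3] y [-40.6 -26.8] yaw 22.0
  z+80 69 x [-1.6  3.6  7.5] y [-40.6 -26.8] yaw 23.0
  z+90 80 x [-1.   3.1  7.2] y [-40.5 -26.6] yaw 21.6
  z+100 191 x [-0.6  4.4  7.4] y [-40.5 -17.2] yaw 14.5
[ 0.52080673 -0.25788315  0.22995434] [ 0.55802798  0.30476596 -1.76284432]
```

View pics/hovscene.png

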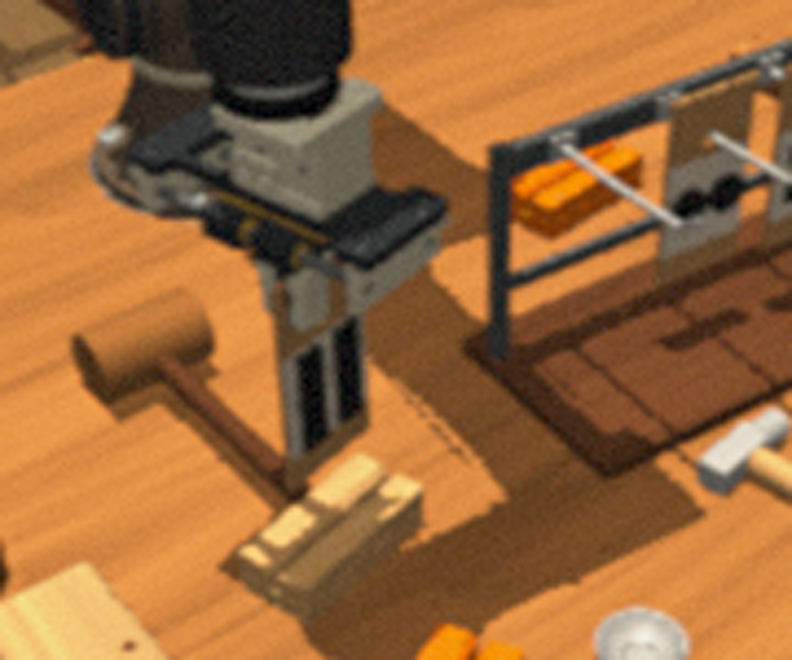

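The card hangs upright over the groove, strips facing the customer side. The offset is about -0.3 mm across and +1.3 mm along. I'll lower in stages and watch the force.

```bash
python3 -m pendant '[[[0.5,-1.1,-15,0,0,0],[0.5,-1.1,-30,0,0,0],[0.5,-1.1,-45,0,0,0],[0.5,-1.1,-54,0,0,0],[0.5,-1.1,-56,0,0,0],[0.5,-1.1,-56,0,0,0],[0.5,-1.1,-56,0,0,0]]]'; python3 -m pendant '[[[0,0,-2,0,0,0],[0,0,-4,0,0,0],[0,0,-6,0,0,0],[0,0,-8,0,0,0],[0,0,-8,0,0,0]]]'
```

```text
clock: 11.2
tool_pos: [0.521, -0.2598, 0.1741]
orientation: [-180.0, 0.1, -167.3]
force: [-0.4, -0.7, -2.1]
opening: 0.004
clock: 11.82
tool_pos: [0.5206, -0.2596, 0.1653]
orientation: [180.0, -0.0, -167.3]
force: [0.1, -0.1, -0.2]
opening: 0.0039
```

```bash
python3 -m pendant '[[[0,0,-2,0,0,0],[0,0,-4,0,0,0],[0,0,-6,0,0,0],[0,0,-8,0,0,0],[0,0,-9,0,0,0],[0,0,-10,0,0,0],[0,0,-10,0,0,0]]]'; python3 -m pendant '[[[0,0,-1,0,0,0],[0,0,-2,0,0,0],[0,0,-2,0,0,0],[0,0,-2,0,0,0]]]'
```

```text
clock: 12.7
tool_pos: [0.5207, -0.2596, 0.1555]
orientation: [180.0, -0.0, -167.3]
force: [1.2, -0.2, -0.9]
opening: 0.0034
clock: 13.2
tool_pos: [0.5207, -0.2597, 0.1536]
orientation: [-180.0, 0.0, -167.3]
force: [-0.3, 0.1, -1.2]
opening: 0.0035
```

```bash
python3 -m pendant '[[[0,0,-0.5,0,0,0],[0,0,-1,0,0,0],[0,0,-1,0,0,0],[0,0,-1,0,0,0]]]'; python3 -m pendant '[[[0,0,-0.5,0,0,0],[0,0,-1,0,0,0],[0,0,-1,0,0,0],[0,0,-1,0,0,0]]]'
```

```text
clock: 13.7
tool_pos: [0.5207, -0.2597, 0.1527]
orientation: [-180.0, 0.0, -167.3]
force: [-0.8, 1.0, 0.9]
opening: 0.0039
clock: 14.2
tool_pos: [0.5209, -0.2598, 0.1526]
orientation: [-180.0, 0.0, -167.3]
force: [-1.8, 1.7, 7.6]
opening: 0.0039
```

The card reached the floor at the predicted height. I'll ease off the press, open, and check before retreating.

```bash
python3 -m pendant '[[[0,0,0.6,0,0,0],[0,0,0.8,0,0,0],[0,0,0.8,0,0,0]]]'; python3 -m pendant '[[[0,0,0,0,0,0],[0,0,0,0,0,0],[0,0,0,0,0,0],[0,0,0,0,0,0],[0,0,0,0,0,0],[0,0,0,0,0,0]]]' 0.3;  python3 -m pendant '[[[0,0,10,0,0,0],[0,0,30,0,0,0],[0,0,60,0,0,0],[0,0,100,0,0,0],[-20,-40,140,0,0,0],[-40,-100,150,0,0,0],[-60,-150,150,0,0,0],[-60,-150,150,0,0,0]]]'; python3 ck.py fin 16
```

```text
clock: 14.58
tool_pos: [0.5209, -0.2598, 0.1527]
orientation: [-180.0, 0.0, -167.3]
force: [-1.3, 0.4, 4.7]
opening: 0.0037
clock: 15.32
tool_pos: [0.5207, -0.2596, 0.1523]
orientation: [180.0, -0.0, -167.3]
force: [0.3, 0.2, 0.1]
opening: 0.0307
clock: 16.32
tool_pos: [0.4589, -0.4126, 0.3029]
orientation: [-180.0, -0.0, -167.5]
force: [-0.1, 0.7, -0.4]
opening: 0.0309
scene cam: +x lip outer [31.4 31.7] y [-64.8  64. ]
scene 342 y [-42.2 -10.5  41.9] z [ 40.9 127. ]
  z+20 15 x [ 3.7  9.3 17. ] y [-38.3  42.1] yaw 5.0
  z+30 37 x [ 4.7 10.2 13. ] y [-41.1  38. ] yaw 1.5
  z+40 33 x [ 6.3 11.7 14.9] y [-39.8  41.2] yaw 1.7
  z+50 36 x [ 7.2 13.4 16.9] y [-42.1  30.2] yaw 3.8
  z+60 36 x [ 9.9 15.5 18.6] y [-42.  38.] yaw 2.8
  z+70 35 x [12.6 17.7 20.4] y [-39.3  38.4] yaw 1.7
  z+80 38 x [13.4 18.9 21.7] y [-42.  40.] yaw 2.4
  z+90 39 x [14.8 21.3 23.5] y [-41.3  38.6] yaw 2.6
  z+100 64 x [16.7 19.4 24.4] y [-41.2  38.2] yaw 0.9
wrist 9
[ 0.46023295 -0.410182    0.30271746] [-0.12005293 -0.13473937  0.2821706 ]
```

View pics/finscene.png

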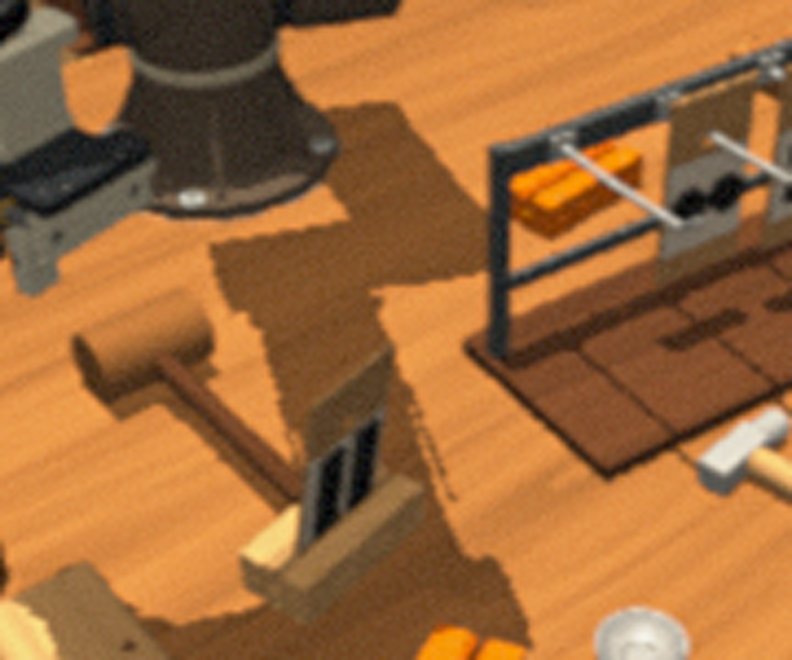

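The card stands in the groove, soles to the customer side, leaning forward by the groove's play. I'll check the lean angle and seating depth against geometry.

```bash
python3 - <<'E'
from h import *
from ck import loc
E
sed -n 1,5p ck.py >/dev/null; python3 - <<'E'
from h import *
a=np.radians(12.7);X=np.array([np.cos(a),np.sin(a)]);Y=np.array([-X[1],X[0]])
for n in("scene","side"):
    P=cloud(snap(n)).reshape(-1,3)*1000; d=P[:,:2]-[516.2,-238.1];x=d@X;y=d@Y;z=P[:,2]
    k=(abs(y)<46)&(z>135)&(z<200)&(x>-20)&(x<60)
    if k.sum()<20: print(n,k.sum()); continue
    c=np.polyfit(z[k],x[k],1); print(n,k.sum(),"lean deg",np.degrees(np.arctan(c[0])),"x at z36",np.polyval(c,36),"top z",np.percentile(z[k],[95,98,99.5]),"y",np.percentile(y[k],[1,99]),"x",np.median(x[k]))
from math import *
from scipy.optimize import brentq
t=brentq(lambda t:4/cos(t)+15*tan(t)-6.5,0,.5);print("max lean",degrees(t))
E
```

```text
scene cam: +x lip outer [31.4 31.7] y [-64.8  64. ]
scene 233 lean deg 8.697831028497022 x at z36 5.335028943602371 top z [184.23977207 184.7981684  185.58463772] y [-43.21166065  40.10623842] x 24.97508240189741
side 156 lean deg 10.82999047412645 x at z36 -4.416144951008102 top z [184.73818466 185.71176241 186.44453758] y [-43.36639514  43.76966997] x 19.850582165609005
max lean 9.265680647579861Traceback (most recent call last):
  File "<stdin>", line 2, in <module>
  File "ck.py", line 9, in <module>
    s=snap(n); save(s,sys.argv[1]+n,(220,120,400,270) if n=="scene" else None,4.4 if n=="scene" else 1.25)
                      ~~~~~~~~^^^
IndexError: list index out of range
```

The lean of about 9° equals the groove's play (geometric maximum 9.3°). The top edge is at about 184.5 mm, where a fully seated card should be. The card is centred to within about 1.5 mm.

```bash
python3 -c "
from plant import *;print(close_job(),get_obs()['clock'])"
```

```text
the job is handed in; nothing more can be done
the job is handed in; nothing more can be done
```

The two-sole card is off its hook and standing in the wooden stand's groove, soles facing the customer's side. I handed the job in at about 17 s of the 72 s allowed.

- **Unhooking:** I gripped the card beside the hook and lifted it until the wire ran through the middle of the hole. I slid it along the bent wire and tilted it 25° to pass over the tip. Force readings between moves showed only the card's weight, about 1 N. They were not taken during each move.
- **Placing:** It went down into the groove with no resistance. I pressed on the floor with about 8 N (measured at the wrist) and eased off to about 5 N before opening the gripper.
- **Seating and centring:** The top edge is at about 184.5 mm, where a fully seated card should be. It is centred along the groove within about 1.5 mm.
- **Lean:** The card leans about 9° towards the customer. That is the groove's own play (at most 9.3°), so it is not exactly vertical. The two cameras gave 8.7° and 10.8°, and the second is above that limit, probably measurement error.
- **Everything else:** In the last picture the mallet and hammer look unmoved and the round-pad card still hangs on its hook. I checked this by eye only, and part of the scene was outside that crop.
- **Failed check:** One line of my last check script crashed on a bad import. That happened after the placing, and the measurements were completed by the rest of the script.

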